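Hang the pouring frame on the twin pins of a casting mould and lock it

ROBOT

A 6-joint arm with a two-finger parallel gripper is mounted at the origin on the work surface. World frame = base frame: x ahead of the robot, y to its left, z up, the work surface at z = 0. Lengths are in mm, angles in degrees, forces in N, time in s.
With the tool pointing down it reaches from about 350 to 850 mm from the base axis. Payload 8.1 kg.
Tool frame: the origin (TCP) lies where the fingers leave the gripper's body, on its centre line; the fingertips stand 73 mm ahead of it and the grasp point (between the pads) lies 54 mm ahead of it; z points along the fingers, y is the line along which they close (so a half turn about z gives the same grasp; the last joint's range is limited). The gripper opens to 85 mm and grips with 20 to 120 N. Pads are 22 mm wide; open, the fingers measure 114 mm over their backs; the gripper's body (76 mm by 85 mm) begins 54 mm behind the grasp point. The pads swing forward as they close: fully open they stand 13 mm farther back than shut.
Start: joints at [-80.523, 7.471, 85.268, -0, 87.261, -4.893], TCP at [148.928, -581.228, 303.892] pointing down, gripper open.
Joint ranges: [-169.43, 169.43], [-51.17, 129.36], [1.28, 143.12], [-76.62, 256.62], [0, 156.53], [-152.29, 152.29]. Speed limits (degrees/s): [136.94, 136.94, 159.86, 180, 180, 180].

INTERFACE

Orientations are given as [roll, pitch, yaw] about the fixed x, y, z axes, in that order (R = Rz(yaw) Ry(pitch) Rx(roll)).
In Python, from bench import sense, optics, r gives the robot as it stands.
- The arm moves only by the tool servo_tool, never from a script. Its argument "plan" is a list that holds one entry, the list of rows, each a list of 5 numbers: the shift along the world's x, y, z in m, then the turn about the world's z in degrees, then the finger opening in m, from 0 to 0.0854. A call has 1 to 10 rows; each row shifts and turns the commanded pose from where the row before left it; what a row does not reach is not made up. A row lasts 1/10 s, in which the tool goes at most 50 mm and 8.59 degrees, less where a joint would pass 70% of its speed; a pose out of reach is approached as far as the arm can. A call is refused whole if a number of a shift passes 0.05 or a number of a turn 8.59, either way. A call with a gripper value outside its range is refused whole. The fingers move at their own pace and stop on an object; "force" is the grip in N (left out, the last holds). Time passes only in rows, so rows that do not move let the fingers close. It gives the time, the measured TCP pose, the force, the opening and the grip force at its end, in the units of the state.
- sense(): the state, without advancing time (a new reading comes with each control period).
- optics.snapshot(name): name is "side" or "top"; returns a dict with "frame" (420x560x3 uint8, blue, green, red), "fx", "fy", "cx", "cy" (pixels), "cam_to_world" (4x4, takes a point from camera to world coordinates). Camera axes: x right, y down, z forward; pixel columns grow to the right and rows downward; lengths in mm; the calibration is good to about 2 mm. A picture is of the moment at which its call begins. There is no depth.
- r.hand_in(): hands the job in; it is judged then, once.
The state is a dict: "time": time; "joint_pos": joint angles; "qd": joint speeds; "joint_efforts": joint torques, N m; "tool_pos": TCP position; "tcp_rot": TCP orientation; "ft_force": force on the tool from outside, world axes, zero at the start; "wrist_torque": the same for the moment, N m; "finger_gap": finger opening in mm; "grip_force": force on a finger pad.
Only numpy, scipy, OpenCV 4.12 (cv2) and the standard library are available. Lean on these libraries where they do the work, as an engineer would, in place of code of your own. Each camera call takes 0.05 s, during which the arm holds its last target. There are 200 camera calls.

TASK

Make the tin-casting mould ready for the next pour: swing its hold-down arm clear, then take the loose metal frame by its handle and lower it gently over both guide pins (large hole on the large pin) until it lies flat on the mould block. Then swing the arm back over the frame as far as its stop, let go, and leave the dish and the figures where they stand.

Things in the scene. Friction and masses are not known exactly. Their poses are not given: they have to be found in the camera images.
- frame: Loose aluminium frame, about 0.6 kg: a flat plate 110 mm (its x) by 200 mm (its y) by 12 mm thick with a window 63 by 93 mm in the middle, a hole near each end and a bar handle along y on top; lies flat on the bench at the start. Origin: centre of its underside; y points towards the large hole, z up
- frame_handle (a point): Centre of the frame's handle bar, 44 mm above the middle of the frame's underside. The straight bar is 14 mm wide (along x), 14 mm high and 114 mm long (along y), on two posts at y = +-52 mm; 25 mm are free between bar and plate, over the window. Axes as the frame's: y along the bar towards the large hole, z up
- hole_large (a point): Centre, at the frame's underside, of its large through hole, 21 mm across, 77 mm from the middle of the frame along its y
- hole_small (a point): Centre, at the frame's underside, of its small through hole, 13 mm across, 77 mm from the middle of the frame along its -y
- mould: Fixed dark steel mould block, 40 mm high, with two upright guide pins and the hold-down arm on top. Origin: at bench height, below the middle between the pins; y points from the small pin to the large one, x across, z up. From there the block reaches from x = -105 to +65 mm and y = -120 to +120 mm
- pin_large (a point): Foot of the large guide pin, on its axis, at the block's top face, 40 mm above the bench, at y = +77 mm of the block. The pin is 18 mm thick and 32 mm tall; its top 10 mm taper to 11 mm
- pin_small (a point): Foot of the small guide pin, on its axis, at the top face of the mould block, 154 mm from the large pin. The upright pin is 10 mm thick and 32 mm tall; its top 10 mm taper to 3 mm
- pivot_point (a point): Pivot of the hold-down arm, on its upright axis, at half the arm's thickness, 60 mm above the bench; at x = -85, y = +60 mm of the block. The flat steel arm is 20 mm wide, 10 mm thick and reaches 65 mm from the pivot; its underside is 55 mm above the bench, 3 mm above a seated frame
- knob_point (a point): Centre of the upright round knob on the arm, 50 mm from the pivot: black, 16 mm thick, 40 mm tall, from 65 to 105 mm above the bench
- hold_arm (a joint): Angle of the hold-down arm: 0 at its stop, pointing along the block's +x over the frame's place; grows counter-clockwise seen from above to 1.9 at the other stop; at 1.57 it points along the block's +y. Clear of the frame's place from 1.35 on. Turns with light friction (about 1 N at the knob) and stays where it is left
- dish: Loose dark metal dish, 180 mm across and 45 mm high with a mushroom knob in its middle; a bystander. Origin at the centre of its underside
- figure: Loose standing cast figure, 84 mm tall, 40 mm across its foot; a bystander. Origin at the centre of its underside
- figure2: Loose standing cast figure, 71 mm tall, 36 mm across its foot; a bystander. Origin at the centre of its underside
There are look-alikes about, which are no part of the job. Several things have the shape of the frame; the one meant has the colours described above.

How it is judged (in metres and radians):
On the way, in this order (a step that is already met when the one before it is completed fails the run):
1. the hold-down arm is swung clear (beyond 1.1 rad) (value of joint hold_arm above 1.1 rad), for 0.2 s.
2. the frame lies home on both pins, each hole within 5 mm of the foot of its pin (distance between hole_large and pin_large below 0.005 m and distance between hole_small and pin_small below 0.005 m), for 0.2 s.
3. the arm is back over the seated frame, within 0.15 rad of its stop (all of step 2 and value of joint hold_arm below 0.15 rad), for 0.2 s.
At the end, for the whole second after the job is handed in: The frame lies flat on the mould block (within 0.03 rad), large hole on the large pin and small hole on the small pin, each hole's underside centre within 5 mm of the foot of its pin; the hold-down arm rests over it within 0.15 rad of its stop (all of step 3 and angle between frame_handle's own z axis and vertical below 0.03 rad and velocity of joint hold_arm between -0.05 and 0.05 rad/s); the robot touches nothing.
It fails at once if the dish is moved by more than 30 mm or knocked over (distance of dish from where it was at the start of the episode above 0.03 m or angle between dish's own z axis and vertical above 0.5 rad).
It fails at once if the taller figure is moved by more than 30 mm or knocked over (distance of figure from where it was at the start of the episode above 0.03 m or angle between figure's own z axis and vertical above 0.5 rad).
It fails at once if the shorter figure is moved by more than 30 mm or knocked over (distance of figure2 from where it was at the start of the episode above 0.03 m or angle between figure2's own z axis and vertical above 0.5 rad).
It fails at once if the frame is dropped or slammed onto the pins (faster than 0.35 m/s within 45 mm of its seat) (linear speed of frame above 0.35 m/s and distance between hole_large and pin_large below 0.045 m).
It also fails if it takes over 72 s, if anything falls off the work surface, if the arm or the gripper's body presses on something with over 40 N, if the wrist force passes 120 N, or if a joint passes its speed limit or range.

## Working session

There is one attempt and no reset: what is moved stays moved. The work goes in short steps, Python scripts to look and compute and a tool call to move; the robot and the scene stay as the last step left them, time stands still between calls to the robot, and variables do not carry over. Pictures are saved under pics/ and viewed, at most 10 in all, crops included, and the job is handed in when it is done.

Besides the shell and the picture viewer there is one more tool, called after ">>>" as a command line: name --argument value ..., lists and objects as JSON in quotes. servo_tool: Moves the arm, as the interface text tells. Its arguments: {"type":"object","properties":{"plan":{"type":"array"},"force":{"type":"number"}},"required":["plan"]}

```bash
mkdir -p pics
python3 - <<'E'
from bench import sense, optics, r
import cv2,pickle
d={}
for n in("top","side"):
    s=optics.snapshot(n); d[n]=s; cv2.imwrite(f"pics/{n}0.png",s["frame"]); print(n,s["fx"],s["cx"],s["cy"],s["cam_to_world"])
pickle.dump(d,open("s0.pkl","wb"))
print(sense())
E
```

```text
top 456.04259532817946 282.89604583343714 213.501689058085 [[-8.96202645e-04 -9.97083660e-01  7.63110138e-02  4.05620414e+02]
 [-9.99950002e-01  1.65356228e-03  9.86203765e-03 -5.24768436e+00]
 [-9.95946162e-03 -7.62983600e-02 -9.97035290e-01  1.39658038e+03]
 [ 0.00000000e+00  0.00000000e+00  0.00000000e+00  1.00000000e+00]]
side 428.1316816797017 280.75847928473326 212.55473624867406 [[-8.13073068e-01 -3.30059117e-01  4.79555174e-01  3.51965384e+01]
 [-5.82017453e-01  4.79194369e-01 -6.56984354e-01  6.51495617e+02]
 [-1.29564632e-02 -8.13285765e-01 -5.81720202e-01  6.66666927e+02]
 [ 0.00000000e+00  0.00000000e+00  0.00000000e+00  1.00000000e+00]]
{'time': 0.1, 'joint_pos': array([-8.05231285e+01,  7.51082273e+00,  8.53242136e+01,  9.14361518e-04,
        8.72614013e+01, -4.89162772e+00]), 'qd': array([-0.09520946, -0.20149823, -0.22633114,  0.01892329, -0.04389935,
        0.06592561]), 'joint_efforts': array([ 4.77129797e-04, -5.70952463e+01, -5.01940620e+01, -2.16207509e-04,
        8.18288536e-03,  9.11325884e-06]), 'tool_pos': array([ 148.87242285, -580.84597333,  302.93754133]), 'tcp_rot': array([-1.79903991e+02, -9.13328117e-03,  1.43684471e+01]), 'ft_force': array([-0.03765229,  0.37033149,  1.0080918 ]), 'wrist_torque': array([-0.03674986, -0.03154677, -0.04863853]), 'grip_force': 0.0, 'finger_gap': 85.2355862039761}
```

View pics/top0.png

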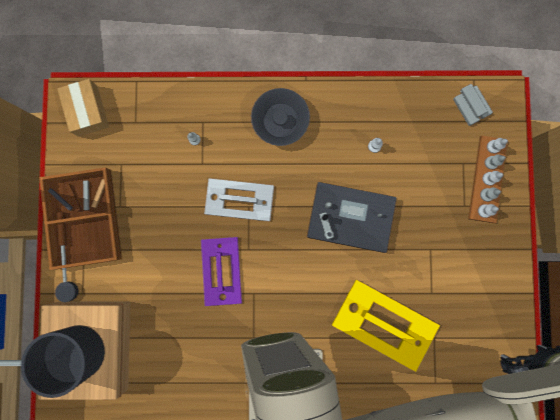

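View pics/side0.png

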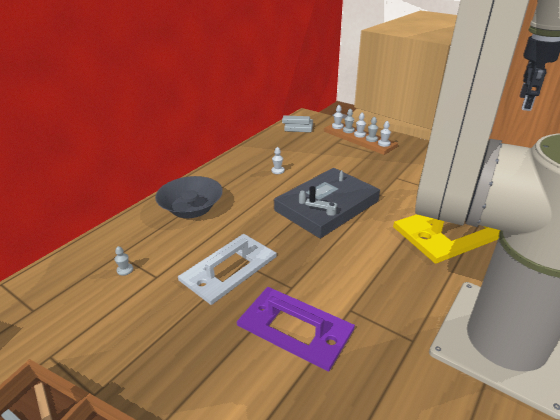

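The top view shows the aluminium frame at about (240,200) and the mould at about (352,216), with the arm knob near (325,217). The dish is at (281,117) and the figures at (194,138) and (376,145). The yellow and purple plates are look-alikes. Next I'll enlarge the work area.

Run:
```python
import cv2,pickle,numpy as np
d=pickle.load(open("s0.pkl","rb"))
a=d["top"]["frame"][170:260,200:400]; b=d["side"]["frame"][160:305,175:385]
A=cv2.resize(a,(800,360),interpolation=cv2.INTER_CUBIC)
cv2.imwrite("pics/topz.png",A)
cv2.imwrite("pics/sidez.png",cv2.resize(b,None,fx=3.8,fy=3.8,interpolation=cv2.INTER_CUBIC))
```

```text
(no output)
```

View pics/topz.png

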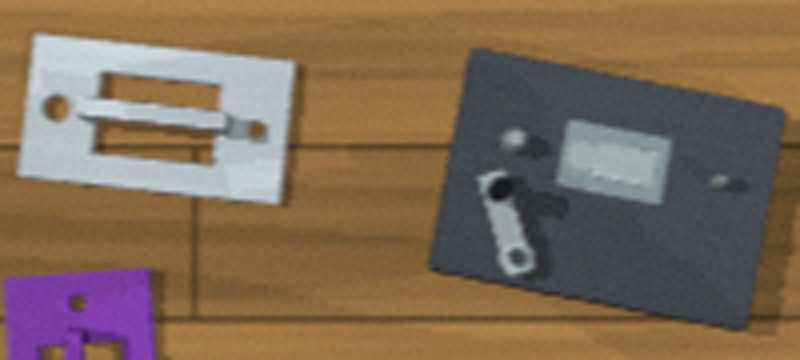

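View pics/sidez.png

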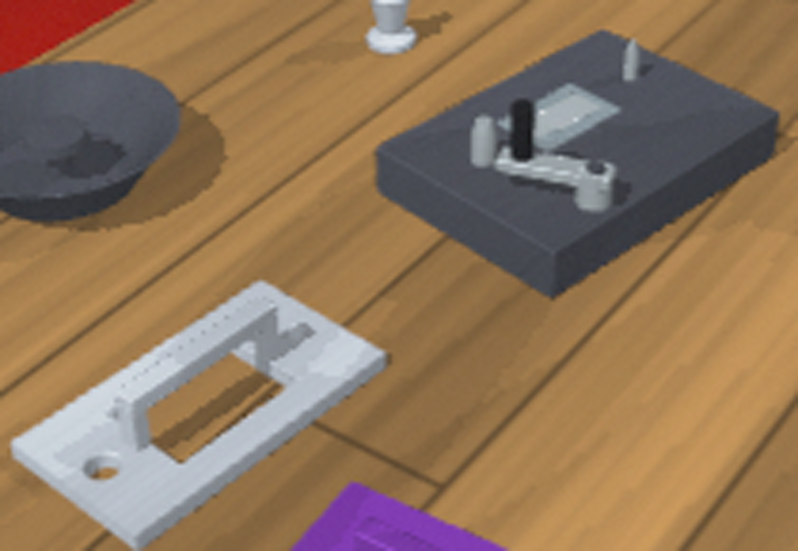

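The frame's large hole is at topz (56,107) and its small hole at (257,130). The large pin is at (515,140), the small pin at (720,180), the pivot at (516,257) and the knob top at (502,187). Both large ends point towards world +y.

```bash
cat > h.py <<'E'
import numpy as np,cv2
def onplane(s,uv,z):
    uv=np.atleast_2d(np.asarray(uv,float)); T=s["cam_to_world"]
    d=np.c_[(uv[:,0]-s["cx"])/s["fx"],(uv[:,1]-s["cy"])/s["fy"],np.ones(len(uv))]@T[:3,:3].T
    o=T[:3,3]; return (o+d*((z-o[2])/d[:,2])[:,None])
def tri(s1,p1,s2,p2):
    P=[]
    for s in(s1,s2):
        E=np.linalg.inv(s["cam_to_world"])[:3]
        P.append(np.array([[s["fx"],0,s["cx"]],[0,s["fy"],s["cy"]],[0,0,1]])@E)
    x=cv2.triangulatePoints(P[0],P[1],np.float64(p1).reshape(2,1),np.float64(p2).reshape(2,1)).ravel()
    return x[:3]/x[3]
def quad(m):
    c,_=cv2.findContours(m.astype(np.uint8),cv2.RETR_EXTERNAL,cv2.CHAIN_APPROX_NONE)
    return cv2.minAreaRect(max(c,key=cv2.contourArea))
E
cat > m.py <<'E'
import pickle
from h import *
d=pickle.load(open("s0.pkl","rb")); t,s=d["top"],d["side"]
Z=lambda u,v:(200+u/4-.4,170+v/4-.4); S=lambda u,v:(175+u/3.8-.4,160+v/3.8-.4)
hsv=cv2.cvtColor(t["frame"],cv2.COLOR_BGR2HSV)
def box(m,x0,x1,y0,y1):
    k=np.zeros_like(m);k[y0:y1,x0:x1]=m[y0:y1,x0:x1];return k
mf=box((hsv[...,1]<60)&(hsv[...,2]>120),198,282,172,228)
mm=box((hsv[...,1]<70)&(hsv[...,2]<105),300,402,178,256)
mm=cv2.morphologyEx(mm.astype(np.uint8),cv2.MORPH_OPEN,np.ones((5,5)))
for n,m,z in(("frame",mf,12),("mould",mm,40)):
    q=quad(m);b=cv2.boxPoints(q);W=onplane(t,b,z)
    e=W[[1,2,3,0]]-W; L=np.linalg.norm(e,axis=1); i=np.argmax(L)
    print(n,W.mean(0).round(1),L.round(1),"long edge dir",np.degrees(np.arctan2(e[i,1],e[i,0])).round(2))
for n,p,z in(("holeL",(56,107),12),("holeS",(257,130),12),("pinLtop",(515,140),72),("pinStop",(720,180),72),("pivot",(516,257),65),("knobtop",(502,187),105)):
    print(n,onplane(t,Z(*p),z).round(1))
for n,p,q in(("holeL",(56,107),(101,467)),("pinLtop",(515,138),(485,120)),("pinStop",(718,180),(632,42)),("knobtop",(502,185),(522,104))):
    print("tri",n,tri(t,Z(*p),s,S(*q)).round(1))
for n,p in(("dish",(281,117)),("fig",(376,145)),("fig2",(194,138))): print(n,onplane(t,p,30).round(0))
E
python3 m.py
```

```text
frame [555.4 143.3  12. ] [111.4 204.  111.1 202.8] long edge dir -96.38
mould [ 499.2 -196.8   40. ] [169.8 242.5 169.1 240.4] long edge dir -101.28
holeL [[564.6 220.4  12. ]]
holeS [[546.6  66.6  12. ]]
pinLtop [[ 532.8 -124.7   72. ]]
pinStop [[ 503.3 -273.2   72. ]]
pivot [[ 447.8 -125.3   65. ]]
knobtop [[ 496.2 -112.2  105. ]]
tri holeL [564.3 220.   13.5]
tri pinLtop [ 533.6 -124.7   74.2]
tri pinStop [ 502.8 -271.4   74.5]
tri knobtop [ 497.2 -112.3  106.3]
dish [[806.  14.  30.]]
fig [[ 718. -274.   30.]]
fig2 [[742. 279.  30.]]
```

>>> servo_tool --plan '[[[0.024,0.032,0,0,0.05],[0.024,0.032,0,0,0.05],[0.024,0.032,0,0,0.04],[0.024,0.032,0,0,0.04],[0.024,0.032,0,0,0.04],[0.024,0.032,0,0,0.04],[0.024,0.032,0,0,0.04],[0.024,0.032,0,0,0.04],[0.024,0.032,0,0,0.04],[0.024,0.032,0,0,0.04]]]' --force 20

```text
time: 1.1
tool_pos: [389.5, -259.7, 303.6]
tcp_rot: [-180.0, 0.0, 14.4]
ft_force: [-0.1, -0.7, 0.1]
finger_gap: 39.7
grip_force: 0.0
```

>>> servo_tool --plan '[[[0.024,0.033,0,0,0.04],[0.024,0.033,0,0,0.04],[0.024,0.033,0,0,0.04],[0.024,0.033,0,0,0.04],[0.011,0.017,-0.02,0,0.04],[0,0,-0.04,0,0.04],[0,0,-0.02,0,0.04],[0,0,0,0,0.04],[0,0,0,0,0.04]]]'

```text
time: 2.0
tool_pos: [495.7, -112.2, 224.0]
tcp_rot: [-180.0, 0.0, 14.4]
ft_force: [-0.3, 1.4, 0.4]
finger_gap: 40.0
grip_force: 0.0
```

>>> servo_tool --plan '[[[0,0,-0.03,0,0.04],[0,0,-0.03,0,0.04],[0,0,-0.018,0,0.04],[0,0,0,0,0.026],[0,0,0,0,0.024],[0,0,0,0,0.024]]]'

```text
time: 2.6
tool_pos: [497.4, -112.9, 148.4]
tcp_rot: [179.9, -0.2, 14.4]
ft_force: [0.8, -0.6, 1.1]
finger_gap: 23.9
grip_force: 0.0
```

>>> servo_tool --plan '[[[-0.0023,0.0066,0,8,0.024],[-0.0031,0.0063,0,8,0.024],[-0.004,0.0057,0,8,0.024],[-0.0048,0.0051,0,8,0.024],[-0.0054,0.0044,0,8,0.024],[-0.006,0.0036,0,8,0.024],[-0.0064,0.0027,0,8,0.024],[-0.0068,0.0018,0,8,0.024],[-0.0069,0.0008,0,8,0.024],[0,0,0,0,0.024]]]'

```text
time: 3.6
tool_pos: [450.9, -75.5, 147.8]
tcp_rot: [179.8, 0.0, 86.5]
ft_force: [0.1, 0.2, -0.9]
finger_gap: 23.7
grip_force: 0.0
```

>>> servo_tool --plan '[[[0,0,0,0,0.034],[0,0,0,0,0.04],[0,0,0,0,0.04],[0,0,0.04,0,0.04],[0,0,0.04,0,0.05],[0.01,0.03,0.02,0,0.085],[0.012,0.04,0,0,0.085],[0.012,0.04,0,0,0.085],[0.012,0.04,0,0,0.085],[0,0,0,0,0.085]]]'

```text
time: 4.6
tool_pos: [497.0, 78.9, 246.0]
tcp_rot: [180.0, -0.1, 86.5]
ft_force: [0.1, -0.4, 0.0]
finger_gap: 84.6
grip_force: 0.0
```

Run:
```python
from bench import optics
import cv2,pickle
s=optics.snapshot("top"); pickle.dump(s,open("s1.pkl","wb"))
a=s["frame"][170:260,200:400]
cv2.imwrite("pics/top1.png",cv2.resize(a,(800,360),interpolation=cv2.INTER_CUBIC))
from h import *
t=pickle.load(open("s0.pkl","rb"))["top"]
A,B=onplane(t,[(200+78/4,170+108/4),(200+228/4,170+122/4)],51); print(A,B,(A+B)/2)
```

```text
[558.10200871 196.42022658  51.        ] [547.43096133  84.87723264  51.        ] [552.76648502 140.64872961  51.        ]
```

View pics/top1.png

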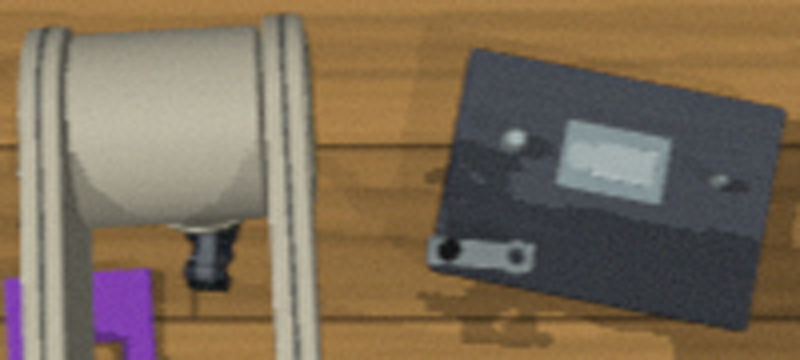

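The arm now lies along the block's +y, with the knob at topz (449,248). It is clear, so on to the frame's handle.

>>> servo_tool --plan '[[[0.029,0.032,0,-1.5,0.07],[0.029,0.032,0,-1.5,0.07],[0,0,-0.04,0,0.07],[0,0,-0.04,0,0.07],[0,0,-0.04,0,0.07],[0,0,-0.026,0,0.07],[0,0,0,0,0.06],[0,0,0,0,0.04]]]'

```text
time: 5.45
tool_pos: [554.2, 137.9, 100.1]
tcp_rot: [-179.9, 0.0, 83.3]
ft_force: [1.0, 0.3, -0.0]
finger_gap: 46.9
grip_force: 0.0
```

>>> servo_tool --plan '[[[0,0,0,0,0.02],[0,0,0,0,0.005],[0,0,0,0,0.005],[0,0,0,0,0.005],[0,0,0,0,0.005]]]' --force 60

```text
time: 5.95
tool_pos: [556.3, 138.9, 102.7]
tcp_rot: [179.7, -0.1, 83.4]
ft_force: [0.9, -1.7, 7.4]
finger_gap: 12.7
grip_force: 60.2
```

>>> servo_tool --plan '[[[0,0,0.01,0,0.005],[0,0,0.02,0,0.005],[0,0,0.03,0,0.005],[0,0,0.03,0,0.005],[0,0,0.03,0,0.005],[0,0,0.01,0,0.005],[0,0,0,0,0.005],[0,0,0,0,0.005]]]'

```text
time: 6.75
tool_pos: [553.4, 138.7, 228.2]
tcp_rot: [-179.9, 0.0, 83.4]
ft_force: [0.9, -0.4, -6.7]
finger_gap: 13.0
grip_force: 59.0
```

>>> servo_tool --plan '[[[-0.004,-0.03,0,-0.5,0.005],[-0.004,-0.036,0,-0.5,0.005],[-0.004,-0.036,0,-0.5,0.005],[-0.004,-0.036,0,-0.5,0.005],[-0.004,-0.036,0,-0.5,0.005],[-0.004,-0.036,0,-0.5,0.005],[-0.004,-0.036,0,-0.5,0.005],[-0.004,-0.036,0,-0.5,0.005],[-0.003,-0.036,0,-0.5,0.005],[-0.001,-0.02,0,0,0.005]]]'

```text
time: 7.75
tool_pos: [516.4, -201.4, 227.0]
tcp_rot: [-179.8, -0.0, 78.8]
ft_force: [-0.1, 0.4, -6.5]
finger_gap: 12.6
grip_force: 59.1
```

>>> servo_tool --plan '[[[0,0,-0.01,0,0.005],[0,0,-0.01,0,0.005],[0,0,0,0,0.005],[0,0,0,0,0.005]]]'

```text
time: 8.15
tool_pos: [517.6, -197.9, 208.3]
tcp_rot: [-179.8, -0.1, 78.9]
ft_force: [0.2, -0.5, -6.5]
finger_gap: 12.6
grip_force: 59.1
```

Run:
```python
from bench import optics,sense
import cv2,pickle,numpy as np
d={n:optics.snapshot(n) for n in("top","side")}; pickle.dump(d,open("s2.pkl","wb"))
q=sense(); print(q["tool_pos"],q["tcp_rot"],q["finger_gap"],q["grip_force"],q["ft_force"],q["wrist_torque"])
a=cv2.resize(d["top"]["frame"][165:265,290:410],(480,400),interpolation=cv2.INTER_CUBIC)
b=cv2.resize(d["side"]["frame"][120:250,240:400],(800,650),interpolation=cv2.INTER_CUBIC)[:600]
cv2.imwrite("pics/top2.png",a);cv2.imwrite("pics/side2.png",b)
```

```text
[ 518.43536495 -198.43946742  209.8625809 ] [-1.79994060e+02 -5.21513054e-03  7.89412447e+01] 12.851026229846143 59.10739302635193 [ 0.26754813 -0.18871715 -6.0715513 ] [-0.0082579  -0.03775202  0.04826155]
```

View pics/side2.png

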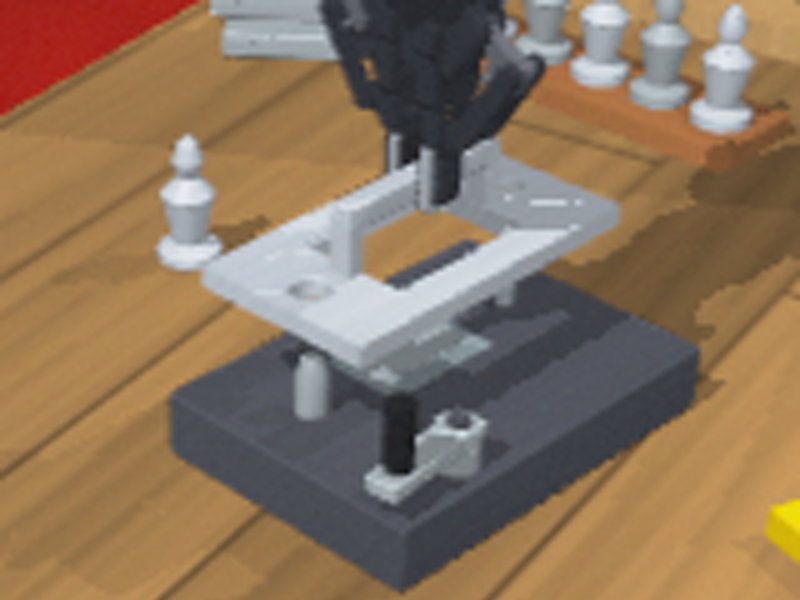

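The side view shows the frame held level over the block. Its large hole is at side2 (310,291), above the large pin whose top is at (313,360).

View pics/top2.png

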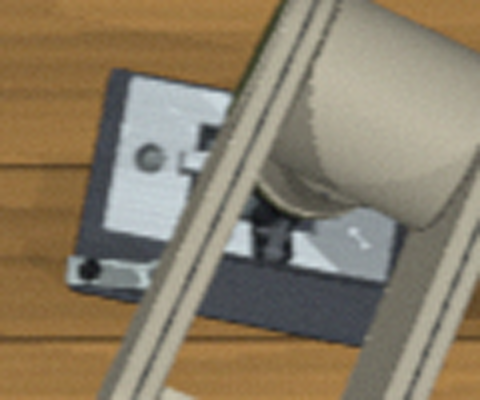

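Run:
```python
import pickle
from h import *
d=pickle.load(open("s2.pkl","rb")); s=d["side"]
S=lambda u,v:(240+u/5-.4,120+v/5-.4)
for n,p,z in(("holeL",(310,291),119),("left",(203,276),119),("front",(362,350),119),("right",(619,203),119)):
    print(n,onplane(s,S(*p),z).round(1))
# side-view reference: pin top and pivot from the first side picture
s0=pickle.load(open("s0.pkl","rb"))["side"]
S0=lambda u,v:(175+u/3.8-.4,160+v/3.8-.4)
print("side pinL top",onplane(s0,S0(485,120),72).round(1),"pinS tip",onplane(s0,S0(632,42),72).round(1))
```

```text
holeL [[ 530.3 -116.7  119. ]]
left [[582.6 -98.6 119. ]]
front [[480.1 -85.2 119. ]]
right [[ 445.3 -283.9  119. ]]
side pinL top [[ 534.9 -127.9   72. ]] pinS tip [[ 504.4 -275.6   72. ]]
```

The top view shows the large hole at top2 (150,158), the plate's corners at (133,75), (104,232) and (388,284), and the knob at (89,270).

Run:
```python
import pickle
from h import *
d=pickle.load(open("s2.pkl","rb")); t,s=d["top"],d["side"]
Z=lambda u,v:(290+u/4-.4,165+v/4-.4)
S=lambda u,v:(240+u/5-.4,120+v/5-.4)
for n,p in(("holeL",(150,158)),("c1",(133,75)),("c2",(104,232)),("c3",(388,284))): print(n,onplane(t,Z(*p),119).round(1))
print("tri hole",tri(t,Z(150,158),s,S(310,291)).round(1),"tri c1",tri(t,Z(133,75),s,S(203,276)).round(1),"c2",tri(t,Z(104,232),s,S(362,350)).round(1))
```

```text
holeL [[ 529.7 -116.9  119. ]]
c1 [[ 588.5 -105.4  119. ]]
c2 [[477.7 -84.3 119. ]]
c3 [[ 441.  -282.2  119. ]]
tri hole [ 530.  -116.8  119. ] tri c1 [ 588.9 -106.2  113.3] c2 [478.3 -83.8 120.4]
```

>>> servo_tool --plan '[[[0.003,-0.007,0,-0.5,0.005],[0,0,-0.01,0,0.005],[0,0,-0.01,0,0.005],[0,0,-0.008,0,0.005],[0,0,0,0,0.005],[0,0,0,0,0.005]]]'

```text
time: 8.85
tool_pos: [520.9, -206.0, 181.2]
tcp_rot: [-179.9, -0.0, 78.4]
ft_force: [-0.4, 0.1, -5.7]
finger_gap: 12.8
grip_force: 59.1
```

Run:
```python
from bench import optics,sense
import cv2,pickle,numpy as np
d={n:optics.snapshot(n) for n in("top","side")}; pickle.dump(d,open("s3.pkl","wb"))
q=sense(); print(q["tool_pos"],q["tcp_rot"],q["ft_force"],q["wrist_torque"])
a=cv2.resize(d["top"]["frame"][175:235,305:355],(480,576),interpolation=cv2.INTER_CUBIC)[:480]
b=cv2.resize(d["side"]["frame"][150:210,280:320],(320,480),interpolation=cv2.INTER_CUBIC)
cv2.imwrite("pics/j3.png",np.hstack([a,b]))
```

```text
[ 521.44631077 -206.31095024  182.23833511] [1.79968980e+02 8.60346163e-03 7.83716942e+01] [ 0.05309367  0.09778017 -6.11909347] [-0.05013001 -0.00260434  0.04133539]
```

View pics/j3.png

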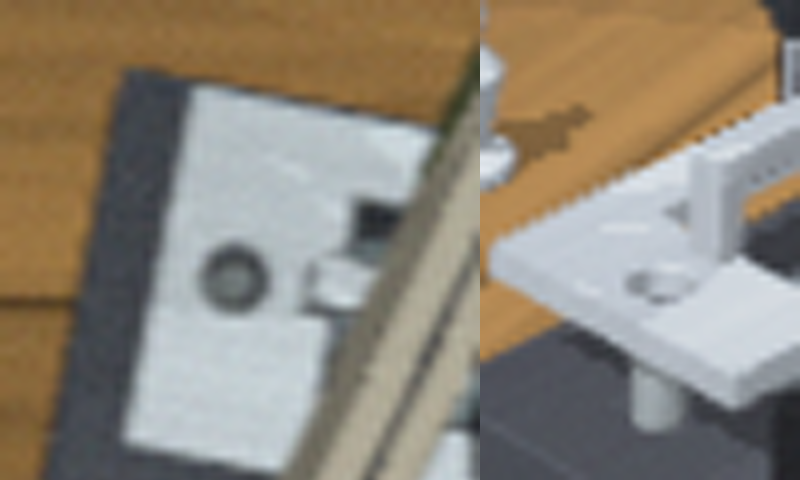

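The pin tip shows inside the hole in top view, at about (235,280) against the hole centre at (235,275). With parallax that is about 1 mm off, so I'll lower gently.

>>> servo_tool --plan '[[[0,-0.001,-0.003,0,0.005],[0,0,-0.003,0,0.005],[0,0,-0.003,0,0.005],[0,0,-0.003,0,0.005],[0,0,-0.003,0,0.005],[0,0,-0.002,0,0.005],[0,0,0,0,0.005]]]'

```text
time: 9.65
tool_pos: [521.0, -207.1, 164.4]
tcp_rot: [-180.0, -0.0, 78.4]
ft_force: [-1.2, 1.3, -6.7]
finger_gap: 12.4
grip_force: 59.1
```

>>> servo_tool --plan '[[[0,0,-0.003,0,0.005],[0,0,-0.003,0,0.005],[0,0,-0.003,0,0.005],[0,0,0,0,0.005]]]'

```text
time: 10.05
tool_pos: [520.9, -207.0, 155.2]
tcp_rot: [-179.9, -0.0, 78.4]
ft_force: [-0.5, -0.9, -7.2]
finger_gap: 12.8
grip_force: 59.1
```

>>> servo_tool --plan '[[[0,0,-0.003,0,0.005],[0,0,-0.003,0,0.005],[0,0,-0.003,0,0.005],[0,0,-0.001,0,0.005],[0,0,0,0,0.005]]]'

```text
time: 10.55
tool_pos: [521.1, -207.2, 145.6]
tcp_rot: [-180.0, -0.0, 78.4]
ft_force: [0.3, -0.6, -6.5]
finger_gap: 12.9
grip_force: 59.1
```

>>> servo_tool --plan '[[[0,0,-0.002,0,0.005],[0,0,-0.001,0,0.005],[0,0,-0.001,0,0.005],[0,0,0,0,0.005]]]'

```text
time: 10.95
tool_pos: [521.4, -207.3, 142.8]
tcp_rot: [180.0, 0.0, 78.4]
ft_force: [-3.6, 1.3, 2.2]
finger_gap: 12.6
grip_force: 60.3
```

>>> servo_tool --plan '[[[0,0,-0.001,0,0.005],[0,0,0,0,0.005]]]'

```text
time: 11.15
tool_pos: [521.3, -207.3, 142.7]
tcp_rot: [180.0, 0.0, 78.4]
ft_force: [-9.9, 4.0, 12.0]
finger_gap: 12.5
grip_force: 61.5
```

>>> servo_tool --plan '[[[0,0,0.001,0,0.02],[0,0,0,0,0.035],[0,0,0,0,0.04],[0,0,0,0,0.04],[0,0,0.03,0,0.04],[0,0,0.04,0,0.04],[0,0.04,0.03,0,0.04],[0,0.04,0,0,0.04],[-0.01,0.04,0,0,0.04],[-0.03,0.03,0,0,0.04]]]'

```text
time: 12.15
tool_pos: [482.0, -55.3, 242.5]
tcp_rot: [179.9, -0.0, 78.4]
ft_force: [0.0, 0.4, 0.9]
finger_gap: 40.1
grip_force: 0.0
```

Run:
```python
from bench import optics,sense
import cv2,pickle,numpy as np
from h import *
d={n:optics.snapshot(n) for n in("top","side")}; pickle.dump(d,open("s4.pkl","wb"))
s1=pickle.load(open("s1.pkl","rb"))
print(sense()["tool_pos"],"knob then",onplane(s1,(200+449/4-.4,170+248/4-.4),105).round(1))
b=cv2.resize(d["side"]["frame"][140:250,240:400],(800,550),interpolation=cv2.INTER_CUBIC)
cv2.imwrite("pics/side4.png",b)
```

```text
[478.21626587 -53.8371117  240.49189588] knob then [[453.  -74.4 105. ]]
```

View pics/side4.png

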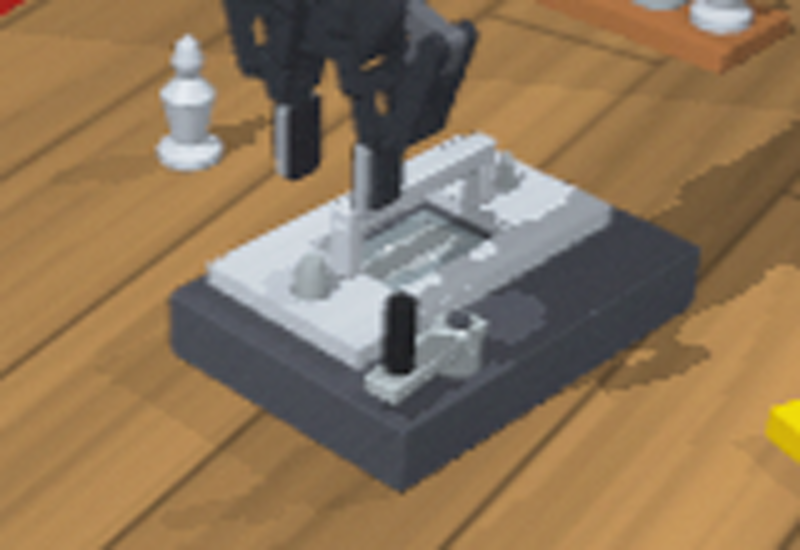

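The frame lies flat with both pins through it, and the knob stands at side4 (400,330). Now back to the knob.

>>> servo_tool --plan '[[[-0.026,-0.02,0,5.6,0.04],[0,0,-0.03,0,0.04],[0,0,0,0,0.04],[0,0,0,0,0.04]]]'

```text
time: 12.65
tool_pos: [455.1, -77.4, 211.8]
tcp_rot: [-179.9, -0.0, 83.9]
ft_force: [0.5, -0.1, 0.7]
finger_gap: 40.3
grip_force: 0.0
```

>>> servo_tool --plan '[[[-0.002,0.003,-0.02,0,0.04],[0,0,-0.02,0,0.04],[0,0,-0.02,0,0.04],[0,0,-0.005,0,0.04],[0,0,0,0,0.026],[0,0,0,0,0.024],[0,0,0,0,0.024]]]'

```text
time: 13.35
tool_pos: [454.2, -74.5, 148.4]
tcp_rot: [179.9, 0.0, 84.0]
ft_force: [1.2, -0.4, -0.2]
finger_gap: 24.2
grip_force: 0.0
```

>>> servo_tool --plan '[[[0.0069,-0.0012,0,-8,0.024],[0.0066,-0.0021,0,-8,0.024],[0.0063,-0.0031,0,-8,0.024],[0.0058,-0.0039,0,-8,0.024],[0.0052,-0.0047,0,-8,0.024],[0.0045,-0.0053,0,-8,0.024],[0.0036,-0.0059,0,-8,0.024],[0.0029,-0.0064,0,-8,0.024],[0.0019,-0.0067,0,-8,0.024],[0,0,0,0,0.024]]]'

```text
time: 14.35
tool_pos: [497.7, -114.2, 148.0]
tcp_rot: [179.9, -0.1, 11.8]
ft_force: [-0.5, -0.2, -0.1]
finger_gap: 24.0
grip_force: 0.0
```

>>> servo_tool --plan '[[[0.001,-0.0069,0,-8,0.024],[0,-0.007,0,-8,0.024],[-0.0005,-0.0035,0,-4,0.024],[-0.0005,-0.0035,0,-4,0.024],[0,0,0,0,0.024]]]'

```text
time: 14.85
tool_pos: [497.3, -134.6, 147.6]
tcp_rot: [180.0, -0.1, -11.9]
ft_force: [0.3, 1.0, -0.8]
finger_gap: 24.2
grip_force: 0.0
```

Now I'll push on along the tangent until the stop is felt.

>>> servo_tool --plan '[[[-0.0004,-0.002,0,0,0.024],[-0.0004,-0.002,0,0,0.024],[0,0,0,0,0.024]]]'

```text
time: 15.15
tool_pos: [496.1, -138.5, 147.1]
tcp_rot: [180.0, -0.0, -11.9]
ft_force: [-0.1, 0.0, 0.5]
finger_gap: 24.4
grip_force: 0.1
```

>>> servo_tool --plan '[[[-0.0002,-0.001,0,0,0.024],[-0.0002,-0.001,0,0,0.024],[0,0,0,0,0.024]]]'

```text
time: 15.45
tool_pos: [495.8, -140.4, 146.9]
tcp_rot: [-180.0, -0.0, -12.0]
ft_force: [0.6, 2.0, 0.4]
finger_gap: 24.1
grip_force: 1.1
```

>>> servo_tool --plan '[[[-0.0002,-0.001,0,0,0.024],[0,0,0,0,0.024]]]'

```text
time: 15.65
tool_pos: [495.7, -140.6, 146.9]
tcp_rot: [-179.9, -0.0, -12.0]
ft_force: [1.6, 6.7, 1.9]
finger_gap: 24.0
grip_force: 3.4
```

The stop is felt: 7 N with no further motion. Now centre the cage, open and lift.

>>> servo_tool --plan '[[[0.0006,0.003,0,0,0.024],[0,0,0,0,0.032],[0,0,0,0,0.04],[0,0,0,0,0.04],[0,0,0.03,0,0.04],[0,0,0.04,0,0.04],[0,0,0.04,0,0.04],[-0.03,0,0.04,0,0.04],[-0.04,0,0,0,0.04],[0,0,0,0,0.04]]]'

```text
time: 16.65
tool_pos: [423.4, -138.5, 297.8]
tcp_rot: [179.9, -0.0, -12.1]
ft_force: [0.7, -0.1, -1.1]
finger_gap: 39.7
grip_force: 0.0
```

Run:
```python
from bench import optics,sense
import cv2,numpy as np
t,s=optics.snapshot("top")["frame"],optics.snapshot("side")["frame"]
print(sense()["tool_pos"],sense()["ft_force"])
a=cv2.resize(t[170:260,300:400],(400,360),interpolation=cv2.INTER_CUBIC)
b=cv2.resize(s[140:260,260:393],(400,360),interpolation=cv2.INTER_CUBIC)
cv2.imwrite("pics/j5.png",np.hstack([a,b]))
```

```text
[ 425.7437607  -138.63098912  297.19626424] [-0.13673258 -0.67134632 -0.62685826]
```

View pics/j5.png

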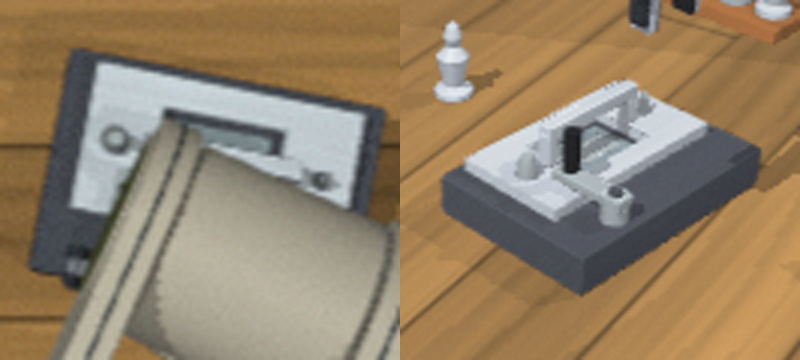

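The picture shows the frame seated on both pins, the arm over it with its knob at (572,148), and the gripper clear. Handing in.

```bash
python3 -c "
from bench import r
print(r.hand_in())"
```

```text
the job is handed in; nothing more can be done
None
```

The job is handed in: the frame sits flat on both guide pins, the hold-down arm is back over it at its stop, the gripper is clear, and the robot never touched the dish or figures; the hand-in call gave no verdict.

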